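# Plug in the sprung hanger and hang the strop on it with a test tug

## Task

Take the hanger post out of its plywood stand and plug it fully home into the square hole of the dark wooden block, with its hook towards the robot. Then hang the strop paddle by its hole on the hook and, still holding it, tug it gently down so that the sprung hook clearly gives (about a centimetre) before you let go and leave it hanging freely. Leave the other things on the bench as they are.

Things in the scene. Friction and masses are not known exactly. Their poses are not given: they have to be found in the camera images.
- hanger: loose hanger, 0.4 to 0.6 kg: silver square post, 24x24 mm, 185 mm tall, with a red sprung hook that points along its own -x. Origin at the centre of its foot, z up the post. The lowest 36 mm are the square plug (24 mm wide, 20.5 mm in the last 6 mm); above it a dark shoulder plate 44x44 mm, z=36 to 44 mm. Starts upright, foot on the floor of the stand's recess, hook roughly towards the robot
- hanger_grip (a point): centre of the bare post end above the hook, the place to grip the hanger: 24 mm across, any two faces; 170 mm above the foot, 15 mm below the top; bare from 151 to 185 mm
- hanger_stand: fixed plywood storage stand of the hanger (a fixed grey bench vice, 128 mm high, stands between the storage side and the dark block: carry things over it), 88x88 mm, 34 mm high, with a square recess 32x32 mm, 22 mm deep (floor 12 mm above the bench; 4 mm of play round the post); origin at the centre of its underside on the bench
- socket: fixed dark wooden block, 70x70x50 mm, with four brass screws and a square hole in its top; origin at the centre of its underside on the bench, sides along its x and y
- socket_mouth (a point): centre of the square hole (26.4x26.4 mm, mouth chamfered by 3 mm, 38 mm deep) in the top of the dark block, 50 mm above the bench. The hanger is fully home when its shoulder plate lies on the block: its origin is then 36 mm below this point
- hook (a joint): travel of the sprung hook down the post, 0 (up, at rest) to 0.015 m (at its stop). Spring 0.4 N/mm, preloaded with 2.4 N, so that it does not move under the strop's weight alone; about 3 N of extra pull takes it down 6 mm, 6 to 7 N to the stop
- hook_seat (a point): top of the hook's level steel rod (8 mm thick), 56 mm in front of the post's axis, 139 mm above the foot when the hook is up; frame parallel to the hanger's (tip to -x). The free rod runs from the red block, 34 mm behind this point, to 26 mm in front of it; there an upturned tip rises 8 mm above the rod's top and ends 35 mm in front of this point
- strop: loose strop paddle (0.08 to 0.15 kg): flat pale wooden board, 14 mm thick (x), 54 mm wide (y), 135 mm tall (z), one face of the blade green, the other brown. Origin at the centre of its lower edge. Starts upright in the slot of the strop rack, its lower edge 12 mm above the bench
- strop_hole (a point): centre of the paddle's round hanging hole, 30 mm across, through its thickness along the paddle's x, 71 mm above its lower edge. When it hangs, this point lies 15 mm below the top of the rod
- strop_grip (a point): middle of the paddle's narrow top end, the place to grip it: 34 mm wide along y, 14 mm thick along x, 122 mm above the lower edge; the narrow part runs from 97 to 135 mm
- strop_rack: fixed wooden block, 50x90x45 mm, with a slot 20x60 mm, 33 mm deep, in its top in which the paddle stands with 3 mm of play on each side; origin at the centre of its underside on the bench
- egg_cup: bystander, not to be disturbed: dark red-brown turned egg cup, 48 mm wide, 57 mm high
- oil_jar: bystander, not to be disturbed: oil jar with a dark cap, 60 mm wide, 88 mm high
- blue_tin: bystander, not to be disturbed: small oval blue tin, 54x74 mm, 27 mm high
- bowl: bystander, not to be disturbed: pale carved bowl, 99 mm wide, 68 mm high
- masking_tape: bystander, not to be disturbed: roll of masking tape lying flat, 87 mm wide, 24 mm high

How it is judged:
On the way, in this order (a step that is already met when the one before it is completed fails the run):
1. the hanger is plugged fully home in the dark block, hook towards the robot (horizontal distance between hanger and socket below 0.006 m and z of hanger in the frame of socket below 0.0175 m and angle between hanger's own z axis and vertical below 0.1 rad and x of hook_seat in the frame of socket below -0.035 m), for 0.2 s.
2. the hook passes through the strop's hole (x of strop_hole in the frame of hook_seat between -0.026 and 0.024 m and y of strop_hole in the frame of hook_seat between -0.013 and 0.013 m and z of strop_hole in the frame of hook_seat between -0.02 and 0.012 m), for 0.05 s.
3. the strop, held by the fingers, is tugged down on the hook so that the hook gives by more than 6 mm (x of strop_hole in the frame of hook_seat between -0.026 and 0.024 m and y of strop_hole in the frame of hook_seat between -0.013 and 0.013 m and z of strop_hole in the frame of hook_seat between -0.022 and -0.009 m and value of joint hook above 0.006 m and contact force between strop and hanger above 2.5 N and contact force between the fingers and strop above 0.5 N), for 0.1 s.
At the end, for the whole second after the job is handed in: Hanger home in the block (shoulder within 3.5 mm, centred within 6 mm, tilt under 0.1 rad), hook on the block's -x side; strop hanging released and still (tilt under 0.2 rad) with the rod against the top of its hole, between red block and tip; hook up to under 5 mm of travel (all of step 1 and x of strop_hole in the frame of hook_seat between -0.026 and 0.024 m and y of strop_hole in the frame of hook_seat between -0.013 and 0.013 m and z of strop_hole in the frame of hook_seat between -0.022 and -0.009 m and angle between strop's own z axis and vertical below 0.2 rad and linear speed of strop below 0.03 m/s and value of joint hook below 0.005 m and contact force between strop and hanger above 0.3 N and contact force between the fingers and strop below 0.05 N); the robot touches nothing.
It fails at once if the strop pulls or presses on the hanger with more than 25 N (not gentle) (contact force between strop and hanger above 25 N).
It fails at once if a bystander is disturbed (moved over 30 mm) (distance of any of egg_cup, oil_jar, blue_tin, bowl, masking_tape from where it was at the start of the episode above 0.03 m).
It also fails if it takes over 62 s, if anything falls off the work surface, if the arm or the gripper's body presses on something with over 40 N, if the wrist force passes 120 N, or if a joint passes its speed limit or range.

## Robot

A 6-joint arm with a two-finger parallel gripper is mounted at the origin on a cart in front of the work surface, level with it; the furniture and walls round the work are solid. World frame = base frame: x ahead of the robot, y to its left, z up, the work surface at z = 0. Lengths are in m, angles in rad, forces in N, time in s.
With the tool pointing down it reaches from about 0.275 to 0.975 m from the base axis. Payload 8.4 kg.
Tool frame: the origin (TCP) lies at the very end of the fingers, on their centre line; the grasp point (between the pads) lies 19 mm behind it; z points along the fingers, y is the line along which they close (so a half turn about z gives the same grasp; the last joint's range is limited). The gripper opens to 92 mm and grips with 3 to 60 N. Pads are 20 mm wide; open, the fingers measure 128 mm over their backs; the gripper's body (75 mm by 189 mm) begins 69 mm behind the grasp point.
Start: joints at [1.215, 0.353, 1.633, -0, 1.155, -0.002], TCP at [0.217, 0.586, 0.215] pointing down, gripper open.
Joint ranges: [-2.63, 2.63], [-0.92, 2.1], [0.06, 2.66], [-1.3, 4.44], [0, 2.69], [-3.02, 3.02]. Speed limits (rad/s): [2.22, 2.22, 2.79, 3.14, 3.14, 3.14].

## Interface

Orientations are given as a rotation vector (axis times angle).
In Python, from station import status, grab_frame, get_calibration, job, spot_in gives the robot as it stands.
- The arm moves only by the tool send_rows, never from a script. Its argument "rows" is a list of rows, each an object of numbers: "grip": the closure, from 0 (fully open) to 1 (shut); "tx", "ty", "tz": the shift along the tool's x, y, z in mm; "rx", "ry", "rz": the turn, a rotation vector about the tool's x, y, z in degrees. A call has 1 to 10 rows; each row is the pose to reach, as a shift and turn from the pose commanded when the call began, along the tool's axes at that moment; what a row does not reach only later rows make up. A row lasts 1/8 s, in which the tool goes at most 62.5 mm and 10.7 degrees, less where a joint would pass 70% of its speed; a pose out of reach is approached as far as the arm can. A call with a gripper value outside its range is refused whole. The fingers move at their own pace and stop on an object; the grip force is fixed at half the most. Time passes only in rows, so rows that repeat a pose let the fingers close. It gives the time, the measured TCP pose, the force, the opening and the grip force at its end, in the units of the state.
- status.get_state(): the state, without advancing time (a new reading comes with each control period).
- grab_frame(name): name is "scene" or "side" or "wrist"; returns the picture (420x560x3 uint8, blue, green, red); there is no depth.
- get_calibration(name): a dict with "mtx" (3x3 intrinsics, pixels), "k1" (the pictures are not rectified: a ray, as slopes to the right and down, at radius r is drawn at 1 + k1 r^2 times it, then the intrinsics apply), "origin" and "rotation" of the camera in the world. Camera axes: x right, y down, z forward; pixel columns grow to the right and rows downward; lengths in m; the calibration is good to about 2 mm. A picture is of the moment at which its call begins: read the wrist's pose just before it. get_calibration takes no time and is no camera call; for the wrist camera it gives the pose at the moment of the call.
- job.close_job(): hands the job in; it is judged then, once.
Trained networks look in the newest picture that a camera, given by its name, has taken for a name from the list of things; names that differ only in an ending like _2 or _b are one class to them, and where a whole thing is asked for, a point or a joint stands for the part that bears it (a point fixed in the world has none). Each returns a list of dicts, best first, with "conf" (0 to 1); they miss things now and then, are a little off and sometimes report something else, mostly with a low value. They report only what shows in the picture. A call takes as long as a camera call.
- spot_in(camera, name): "uv" ([column, row] in pixels, amid what is visible of it).
The state is a dict: "time_s": time; "q": joint angles; "joint_velocities": joint speeds; "effort": joint torques, N m; "eef_pos": TCP position; "ee_rot": TCP orientation; "force": force on the tool from outside, world axes, zero at the start; "ft_torque": the same for the moment, N m; "finger_gap": finger opening in m; "grip_force": force on a finger pad.
Only numpy, scipy, OpenCV 4.12 (cv2) and the standard library are available. Lean on these libraries where they do the work, as an engineer would, in place of code of your own. Each camera call takes 0.05 s, during which the arm holds its last target. There are 200 camera calls.

## Working session

There is one attempt and no reset: what is moved stays moved. The work goes in short steps, Python scripts to look and compute and a tool call to move; the robot and the scene stay as the last step left them, time stands still between calls to the robot, and variables do not carry over. Pictures are saved under pics/ and viewed, at most 10 in all, crops included, and the job is handed in when it is done.

Besides the shell and the picture viewer there is one more tool, called after ">>>" by a JSON object that holds its "api" and its "payload", one argument or row to a line. send_rows: Moves the arm, as the interface text tells. Its arguments: {"type":"object","properties":{"rows":{"type":"array"}},"required":["rows"]}

```bash
mkdir -p pics; cat > h.py <<'E'
import numpy as np, cv2
from station import status, grab_frame, get_calibration, job, spot_in
def ray(c,uv):
    m=c["mtx"];m=np.array(m);d=np.array([c["k1"],0,0,0,0],float)
    p=cv2.undistortPoints(np.array([[uv]],float),m,d)[0,0]
    v=np.array(c["rotation"])@np.array([p[0],p[1],1]);return np.array(c["origin"]),v/np.linalg.norm(v)
def atz(c,uv,z):
    o,v=ray(c,uv);return o+v*(z-o[2])/v[2]
def tri(L):
    A=np.zeros((3,3));b=np.zeros(3)
    for c,uv in L:
        o,v=ray(c,uv);P=np.eye(3)-np.outer(v,v);A+=P;b+=P@o
    x=np.linalg.solve(A,b)
    return x,[float(np.linalg.norm((np.eye(3)-np.outer(ray(c,u)[1],ray(c,u)[1]))@(x-ray(c,u)[0]))) for c,u in L]
def proj(c,X):
    R=np.array(c["rotation"]);p=R.T@(np.array(X)-np.array(c["origin"]))
    q,_=cv2.projectPoints(p.reshape(1,1,3),np.zeros(3),np.zeros(3),np.array(c["mtx"]),np.array([c["k1"],0,0,0,0],float));return q.ravel()
E
python3 - <<'E'
from h import *
np.set_printoptions(precision=4,suppress=True)
print(status.get_state())
for n in ["scene","side","wrist"]:
    c=get_calibration(n);print(n,c)
    f=grab_frame(n);cv2.imwrite(f"pics/{n}0.png",f)
C={n:get_calibration(n) for n in ["scene","side"]}
for t in ["hanger_grip","hanger_stand","socket_mouth","socket","hook_seat","strop_hole","strop_grip","strop_rack","hanger"]:
    L=[]
    for n in C:
        r=spot_in(n,t)
        print(t,n,[(np.round(x["uv"],1).tolist(),round(x["conf"],2)) for x in r[:2]])
        if r:L.append((C[n],r[0]["uv"]))
    if len(L)==2:print("   ",*tri(L))
E
```

```text
{'time_s': 0.0, 'q': array([ 1.2146,  0.3536,  1.6342, -0.    ,  1.1552, -0.0024]), 'joint_velocities': array([-0.0009, -0.0025, -0.0002, -0.0004, -0.0001, -0.0006]), 'effort': array([ -0.0014, -59.384 , -33.4216,   0.0696,   0.0234,  -0.0001]), 'eef_pos': array([0.2164, 0.5858, 0.2139]), 'ee_rot': array([-0.5528, -3.0923,  0.0022]), 'force': array([-0.0725,  0.5369,  0.1163]), 'ft_torque': array([-0.009 , -0.0938, -0.0405]), 'grip_force': 0.0, 'finger_gap': 0.09198961701299939}
scene {'mtx': array([[436.9391,   0.    , 279.3714],
       [  0.    , 436.9391, 205.2787],
       [  0.    ,   0.    ,   1.    ]]), 'k1': -0.10411522599602802, 'origin': array([0.214 , 1.0473, 0.56  ]), 'rotation': array([-0.5575,  2.4112, -1.5373])}
side {'mtx': array([[515.6067,   0.    , 287.0768],
       [  0.    , 515.6067, 212.5197],
       [  0.    ,   0.    ,   1.    ]]), 'k1': -0.008406431964049322, 'origin': array([ 0.4829, -0.4833,  0.7677]), 'rotation': array([-2.2497,  0.121 , -0.0853])}
wrist {'mtx': array([[325.9033,   0.    , 277.6043],
       [  0.    , 325.9033, 209.7607],
       [  0.    ,
[... 794 characters left out ...]
4.7], 0.75)]
    [0.3485 0.282  0.6639] [0.9445654455834961, 0.9445654455834963]
strop_hole scene [([313.0, 273.1], 0.93)]
strop_hole side [([221.3, 204.2], 0.96)]
    [0.3485 0.282  0.6639] [0.9445654455834961, 0.9445654455834963]
strop_grip scene [([310.4, 272.0], 0.62)]
strop_grip side [([221.6, 204.9], 0.89)]
    [0.3485 0.282  0.6639] [0.9445654455834961, 0.9445654455834963]
strop_rack scene [([310.9, 301.6], 0.62)]
strop_rack side [([229.0, 232.1], 0.71)]
    [0.3485 0.282  0.6639] [0.9445654455834961, 0.9445654455834963]
hanger scene [([271.1, 217.8], 0.68), ([278.7, 206.7], 0.35)]
hanger side [([295.4, 220.0], 0.81)]
    [0.3485 0.282  0.6639] [0.9445654455834961, 0.9445654455834963]
```

```bash
python3 - <<'E'
s=open('h.py').read()
s=s.replace('def ray','''_gc=get_calibration
def get_calibration(n):
    c=dict(_gc(n));c["rotation"]=cv2.Rodrigues(np.array(c["rotation"],float))[0];return c
def ray''',1)
open('h.py','w').write(s)
E
python3 - <<'E'
from h import *
np.set_printoptions(precision=4,suppress=True)
C={n:get_calibration(n) for n in ["scene","side"]}
for t,a,b in [("hanger",(269.3,218.2),(297.5,219.2)),("hanger_stand",(268.5,262.3),(308.4,258.8)),("mouth",(326.6,208.7),(299.8,371.1)),("mouth2",(241.1,231.5),(299.8,371.1)),("hook",(274.9,205.9),(284.1,214.7)),("strop_hole",(313,273.1),(221.3,204.2)),("rack",(310.9,301.6),(229,232.1))]:
    print(t,*tri([(C["scene"],a),(C["side"],b)]))
print(atz(C["side"],(299.8,371.1),.03),atz(C["side"],(224.1,270.7),.03))
print(get_calibration("wrist"))
a=cv2.imread("pics/scene0.png")
cv2.imwrite("pics/scene_z.png",a[130:340,170:450].repeat(2,0).repeat(2,1))
E
```

```text
hanger [0.6036 0.2784 0.1255] [0.002513275146020896, 0.0025132751460208583]
hanger_stand [0.6189 0.2762 0.0114] [0.014826874326507174, 0.014826874326507204]
mouth [ 0.5696 -0.0022  0.0374] [0.005838286506468538, 0.005838286506468242]
mouth2 [ 0.6742  0.107  -0.0467] [0.09501491831936323, 0.09501491831936308]
hook [0.5845 0.2702 0.1513] [0.007203300832296697, 0.007203300832296699]
strop_hole [0.4558 0.386  0.0896] [0.0025933260468029256, 0.002593326046802977]
rack [0.464  0.3783 0.0153] [0.006850789667637194, 0.006850789667637197]
[0.5763 0.0048 0.03  ] [0.4576 0.2485 0.03  ]
{'mtx': array([[325.9033,   0.    , 277.6043],
       [  0.    , 325.9033, 209.7607],
       [  0.    ,   0.    ,   1.    ]]), 'k1': 0.013937974327916203, 'origin': array([0.1411, 0.6147, 0.3845]), 'rotation': array([[ 0.3463,  0.8997,  0.2658],
       [ 0.9381, -0.3321, -0.0983],
       [-0.0001,  0.2834, -0.959 ]])}
```

View pics/side0.png

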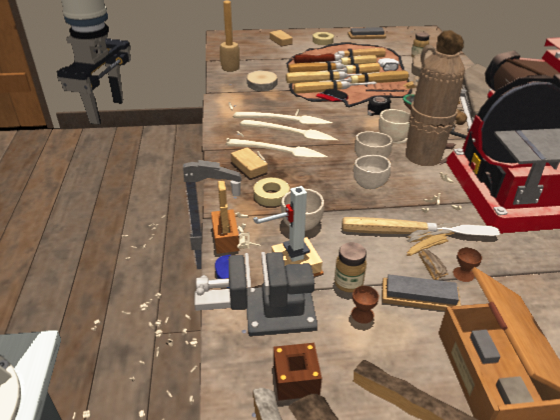

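View pics/scene0.png

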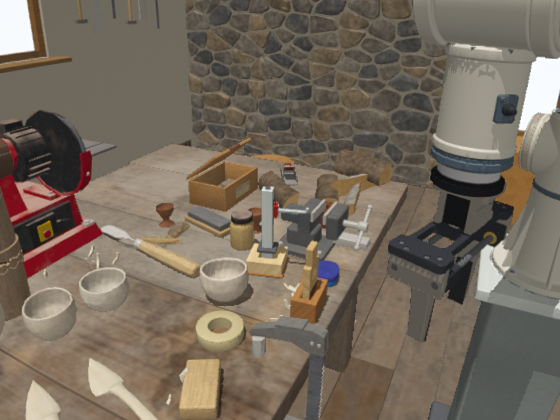

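Side view: hanger post at (298,190–250) with its hook pointing left, i.e. toward the robot. The strop is at (222,205), the vice at (270,290) and the socket hole at (297,361). In the scene view, the post is at (268,187–250), the strop at (311,265), and the clamp arm at (290,335) beyond the strop. Next I'll take close views from the wrist.

>>> {"api": "send_rows", "payload": {
  "rows": [
    {"grip": 0, "tx": -60, "ty": -50, "tz": -60, "rz": -5},
    {"grip": 0, "tx": -253, "ty": -212, "tz": -146, "rz": -20.2},
    {"grip": 0, "tx": -253, "ty": -212, "tz": -146, "rz": -20.2},
    {"grip": 0, "tx": -253, "ty": -212, "tz": -146, "rz": -20.2},
    {"grip": 0, "tx": -253, "ty": -212, "tz": -146, "rz": -20.2},
    {"grip": 0, "tx": -253, "ty": -212, "tz": -146, "rz": -20.2},
    {"grip": 0, "tx": -253, "ty": -212, "tz": -146, "rz": -20.2},
    {"grip": 0, "tx": -253, "ty": -212, "tz": -146, "rz": -20.2},
    {"grip": 0, "tx": -253, "ty": -212, "tz": -146, "rz": -20.2}
  ]
}}

```text
invalid input
```

```bash
cat >> h.py <<'E'
import pickle
from scipy.spatial.transform import Rotation as Ro
def snap(tag,cam="wrist"):
    c=get_calibration(cam);f=grab_frame(cam);cv2.imwrite(f"pics/{tag}.png",f);pickle.dump(c,open(f"pics/{tag}.pkl","wb"));return c,f
def go(p,yaw=0.):
    "shift/turn to put TCP at p, tool y at yaw from world y"
    s=status.get_state();R=Ro.from_rotvec(s["ee_rot"])
    c,n=np.cos(yaw),np.sin(yaw);T=Ro.from_matrix(np.array([[-c,-n,0],[-n,c,0],[0,0,-1]]))
    d=R.inv().apply(np.array(p)-s["eef_pos"])*1000
    print("t",d.round(1),"r",(R.inv()*T).as_rotvec(degrees=True).round(2),"at",s["eef_pos"].round(4),"F",s["force"].round(1),"gap",round(s["finger_gap"],4),"t",round(s["time_s"],2))
E
python3 - <<'E'
from h import *
go((.38,.30,.36))
snap("w1")
for t in ["hanger_grip","hanger_stand","socket_mouth","hook_seat","strop_hole","strop_rack"]:
    print(t,[(np.round(x["uv"],1).tolist(),round(x["conf"],2)) for x in spot_in("wrist",t)[:2]])
E
```

```text
t [-252.5 -211.9 -145.4] r [ -0.    -0.   -20.27] at [0.2165 0.5863 0.2146] F [ 0.1  0.9 -1. ] gap 0.0921 t 1.05
hanger_grip []
hanger_stand []
socket_mouth []
hook_seat []
strop_hole [([195.7, 412.7], 0.7)]
strop_rack [([199.9, 397.1], 0.68)]
```

View pics/w1.png

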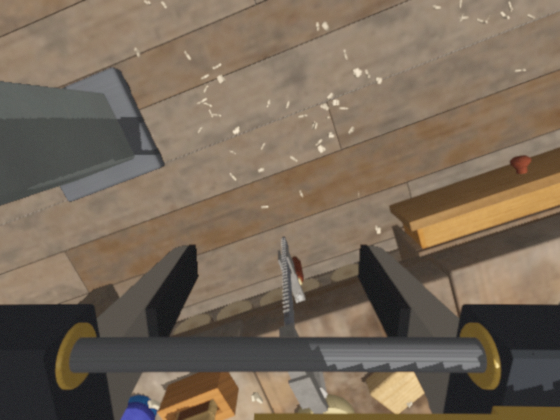

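Here the wrist picture shows mainly the floor, with the strop rack at (200,395). The rows were refused, so I'll resend with every key and a pose further forward.

>>> {"api": "send_rows", "payload": {
  "rows": [
    {"grip": 0, "tx": -60, "ty": -40, "tz": -60, "rx": 0, "ry": 0, "rz": -5},
    {"grip": 0, "tx": -382, "ty": -217, "tz": -146, "rx": 0, "ry": 0, "rz": -20.2},
    {"grip": 0, "tx": -382, "ty": -217, "tz": -146, "rx": 0, "ry": 0, "rz": -20.2},
    {"grip": 0, "tx": -382, "ty": -217, "tz": -146, "rx": 0, "ry": 0, "rz": -20.2},
    {"grip": 0, "tx": -382, "ty": -217, "tz": -146, "rx": 0, "ry": 0, "rz": -20.2},
    {"grip": 0, "tx": -382, "ty": -217, "tz": -146, "rx": 0, "ry": 0, "rz": -20.2},
    {"grip": 0, "tx": -382, "ty": -217, "tz": -146, "rx": 0, "ry": 0, "rz": -20.2},
    {"grip": 0, "tx": -382, "ty": -217, "tz": -146, "rx": 0, "ry": 0, "rz": -20.2},
    {"grip": 0, "tx": -382, "ty": -217, "tz": -146, "rx": 0, "ry": 0, "rz": -20.2},
    {"grip": 0, "tx": -382, "ty": -217, "tz": -146, "rx": 0, "ry": 0, "rz": -20.2}
  ]
}}

```text
time_s: 2.65
eef_pos: [0.4991, 0.2508, 0.3602]
ee_rot: [-0.002, -3.141, -0.0]
force: [0.6, 0.9, 0.4]
finger_gap: 0.092
grip_force: 0.0
```

```bash
python3 - <<'E'
from h import *
go((.5,.25,.36))
snap("w2")
for t in ["hanger_grip","hanger_stand","socket_mouth","hook_seat","strop_hole","strop_rack"]:
    print(t,[(np.round(x["uv"],1).tolist(),round(x["conf"],2)) for x in spot_in("wrist",t)[:2]])
E
```

```text
t [-0.9 -0.8  0.2] r [ 0.01 -0.05 -0.08] at [0.4991 0.2508 0.3602] F [0.6 0.9 0.4] gap 0.092 t 2.65
hanger_grip [([297.7, 249.8], 0.61), ([262.4, 295.6], 0.23)]
hanger_stand [([299.4, 223.0], 0.7), ([297.0, 249.5], 0.7)]
socket_mouth [([127.0, 209.7], 0.97)]
hook_seat [([293.8, 241.6], 0.82), ([209.8, 292.4], 0.32)]
strop_hole [([370.3, 148.1], 0.85)]
strop_rack [([351.3, 138.0], 0.8)]
```

View pics/w2.png

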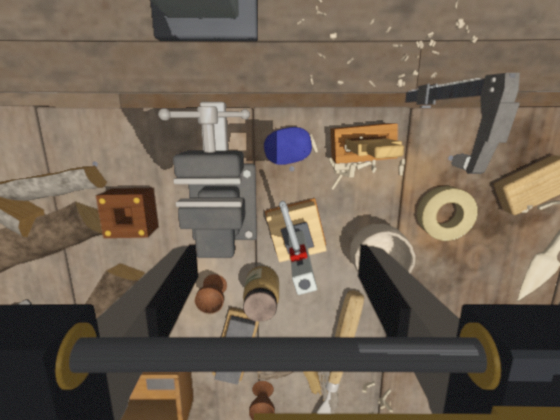

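The view covers everything. Post top is near (303,285), hook tip (286,207), stand centre (297,230), socket hole (126,214), rack (366,143) and strop top (388,150). I'll enlarge these to read the pixels precisely.

```bash
python3 - <<'E'
from h import *
a=cv2.imread("pics/w2.png")
def crop(x,y,w,h,k=4):
    z=cv2.resize(a[y:y+h,x:x+w],None,fx=k,fy=k,interpolation=cv2.INTER_CUBIC)
    for i in range(0,w,10):
        if (x+i)%10==0: cv2.line(z,(i*k,0),(i*k,6 if (x+i)%50 else 14),(0,255,255),1)
    for j in range(0,h,10):
        if (y+j)%10==0: cv2.line(z,(0,j*k),(6 if (y+j)%50 else 14,j*k),(0,255,255),1)
    return z
o=np.zeros((600,720,3),np.uint8)
o[0:300,0:360]=crop(80,175,90,75); o[300:600,0:360]=crop(320,110,90,75); o[0:480,370:690]=crop(260,190,80,120)
cv2.imwrite("pics/z2.png",o)
E
```

```text
(no output)
```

View pics/z2.png

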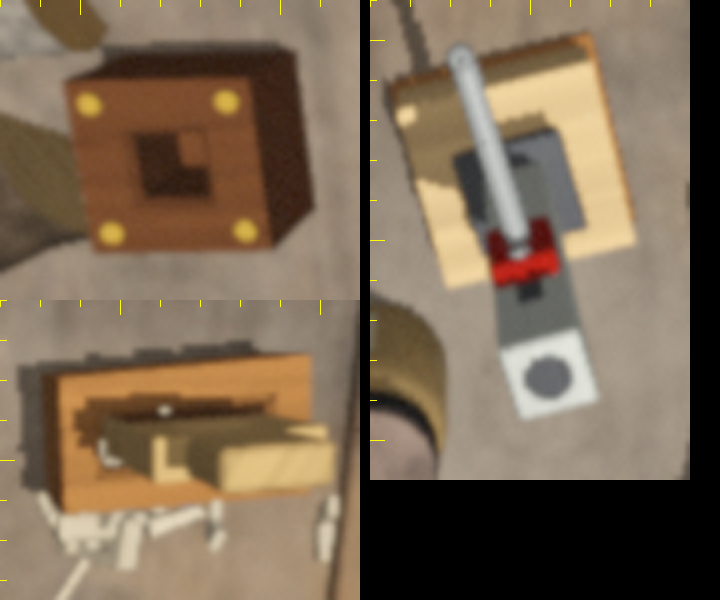

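```bash
python3 - <<'E'
from h import *
np.set_printoptions(precision=4,suppress=True)
c=pickle.load(open("pics/w2.pkl","rb"))
print(c["origin"])
def f(n,o,z,P):
    X=np.array([atz(c,(o[0]+u/4,o[1]+v/4),z)[:2] for u,v in P])
    print(n,"mean",X.mean(0)); 
    if len(X)==4:
        for i in range(4):
            e=X[(i+1)%4]-X[i];print("   len",round(np.hypot(*e),4),"ang",round(np.degrees(np.arctan2(e[1],e[0])),1))
    return X.mean(0)
f("screws",(80,175),.05,[(89,104),(226,101),(246,231),(111,233)])
f("block",(80,175),.05,[(65,80),(249,76),(273,246),(93,250)])
f("hole",(80,175),.05,[(133,133),(207,130),(213,198),(138,201)])
p=f("post",(260,190),.197,[(129,349),(207,328),(228,402),(152,419)])
h=f("tip",(260,190),.159,[(90,50)])
print("hook dir",np.degrees(np.arctan2(*(h-p)[::-1])),np.hypot(*(h-p)))
f("stand",(260,190),.034,[(17,88),(222,33),(265,243),(75,288)])
f("strop top",(320,110),.147,[(220,157),(330,143),(335,185),(220,190)])
f("rack",(320,110),.045,[(58,77),(310,53),(312,193),(65,212)])
C={n:get_calibration(n) for n in ["scene","side"]}
print("clamp",tri([(C["scene"],(326,335)),(C["side"],(188,167))]))
print("post top",tri([(c,(304.7,283.6)),(C["side"],(298.3,189)),(C["scene"],(267.5,187.5))]))
print("strop top",tri([(c,(388.8,152.2)),(C["side"],(222,184))]))
print("mouth",tri([(c,(123.3,216)),(C["side"],(297,360))]))
E
```

```text
[0.4188 0.2515 0.5302]
screws mean [0.5716 0.0116]
   len 0.0518 ang 91.2
   len 0.0526 ang 1.4
   len 0.0526 ang -89.2
   len 0.0521 ang -179.4
block mean [0.5702 0.0126]
   len 0.0692 ang 91.2
   len 0.0686 ang 1.1
   len 0.0704 ang -88.8
   len 0.0686 ang -179.9
hole mean [0.5707 0.0135]
   len 0.0283 ang 92.3
   len 0.0275 ang -2.5
   len 0.0291 ang -87.7
   len 0.0275 ang 175.8
post mean [0.6049 0.2823]
   len 0.0229 ang 106.6
   len 0.0244 ang 15.9
   len 0.0224 ang -75.8
   len 0.0234 ang -162.9
tip mean [0.5192 0.2572]
hook dir -163.68743592998294 0.08932966915273732
stand mean [0.6015 0.2814]
   len 0.0838 ang 105.5
   len 0.0916 ang 12.9
   len 0.0808 ang -75.5
   len 0.09 ang -165.2
strop top mean [0.4621 0.3811]
   len 0.0316 ang 97.1
   len 0.0124 ang 12.9
   len 0.0334 ang -87.7
   len 0.0096 ang -175.2
rack mean [0.4612 0.3814]
   len 0.0903 ang 95.1
   len 0.0504 ang 6.8
   len 0.0912 ang -85.7
   len 0.049 ang -174.2
clamp (array([0.3776, 0.5361, 0.0874]), [0.006150457289628367, 0.006150457289628332])
post top (array([0.6046, 0.2815, 0.1982]), [0.0007590982413846439, 0.000791544696311461, 0.0006224179723263664])
strop top (array([0.4625, 0.381 , 0.1466]), [0.00042580544710708933, 0.00042580544710712765])
mouth (array([0.5712, 0.0133, 0.049 ]), [0.0009266390458235005, 0.0009266390458235734])
```

>>> {"api": "send_rows", "payload": {
  "rows": [
    {"grip": 0, "tx": -53, "ty": 15, "tz": 30, "rx": 0, "ry": 0, "rz": -8},
    {"grip": 0, "tx": -106, "ty": 31, "tz": 60, "rx": 0, "ry": 0, "rz": -16},
    {"grip": 0, "tx": -106, "ty": 31, "tz": 110, "rx": 0, "ry": 0, "rz": -16},
    {"grip": 0, "tx": -106, "ty": 31, "tz": 130, "rx": 0, "ry": 0, "rz": -16},
    {"grip": 0, "tx": -106, "ty": 31, "tz": 130, "rx": 0, "ry": 0, "rz": -16},
    {"grip": 0, "tx": -106, "ty": 31, "tz": 130, "rx": 0, "ry": 0, "rz": -16}
  ]
}}

```text
time_s: 3.75
eef_pos: [0.6063, 0.2817, 0.233]
ee_rot: [-0.435, 3.108, 0.001]
force: [-0.4, -0.5, 0.3]
finger_gap: 0.0919
grip_force: 0.0
```

```bash
python3 - <<'E'
from h import *
go((.6048,.2818,.167),np.radians(16))
print(status.get_state()["q"].round(3))
c,f=snap("w3")
cv2.imwrite("pics/w3c.png",cv2.resize(f[140:340,180:380],None,fx=3,fy=3))
print(proj(c,(.6048,.2818,.197)))
E
```

```text
t [ 1.7  0.5 66. ] r [ 0.03  0.17 -0.06] at [0.6063 0.2817 0.233 ] F [-0.4 -0.5  0.3] gap 0.0919 t 3.75
[ 0.433  0.404  1.516 -0.     1.219 -1.416]
[277.29742842 235.10396397]
```

View pics/w3c.png

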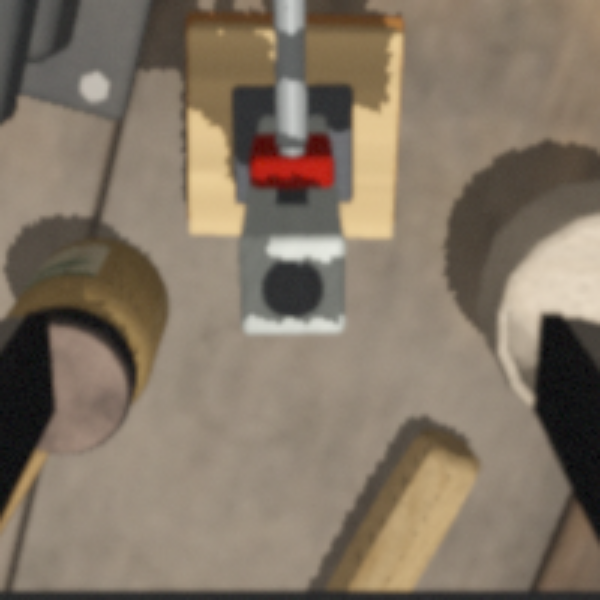

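The post top is centred at (277.7,235), against a prediction of (277.3,235.1), and its faces are square to the fingers. Descend and grip.

>>> {"api": "send_rows", "payload": {
  "rows": [
    {"grip": 0, "tx": 1.7, "ty": 0.5, "tz": 40, "rx": 0, "ry": 0, "rz": 0},
    {"grip": 0, "tx": 1.7, "ty": 0.5, "tz": 66, "rx": 0, "ry": 0, "rz": 0},
    {"grip": 0, "tx": 1.7, "ty": 0.5, "tz": 66, "rx": 0, "ry": 0, "rz": 0},
    {"grip": 1, "tx": 1.7, "ty": 0.5, "tz": 66, "rx": 0, "ry": 0, "rz": 0},
    {"grip": 1, "tx": 1.7, "ty": 0.5, "tz": 66, "rx": 0, "ry": 0, "rz": 0},
    {"grip": 1, "tx": 1.7, "ty": 0.5, "tz": 66, "rx": 0, "ry": 0, "rz": 0},
    {"grip": 1, "tx": 1.7, "ty": 0.5, "tz": 66, "rx": 0, "ry": 0, "rz": 0},
    {"grip": 1, "tx": 1.7, "ty": 0.5, "tz": 66, "rx": 0, "ry": 0, "rz": 0}
  ]
}}

```text
time_s: 4.8
eef_pos: [0.604, 0.2813, 0.1647]
ee_rot: [-0.435, 3.111, 0.0]
force: [-0.5, -0.1, 0.1]
finger_gap: 0.0438
grip_force: 0.0
```

>>> {"api": "send_rows", "payload": {
  "rows": [
    {"grip": 1, "tx": 0, "ty": 0, "tz": 0, "rx": 0, "ry": 0, "rz": 0},
    {"grip": 1, "tx": 0, "ty": 0, "tz": 0, "rx": 0, "ry": 0, "rz": 0},
    {"grip": 1, "tx": 0, "ty": 0, "tz": 0, "rx": 0, "ry": 0, "rz": 0},
    {"grip": 1, "tx": 0, "ty": 0, "tz": 0, "rx": 0, "ry": 0, "rz": 0},
    {"grip": 1, "tx": 0, "ty": 0, "tz": 0, "rx": 0, "ry": 0, "rz": 0}
  ]
}}

```text
time_s: 5.42
eef_pos: [0.6039, 0.2812, 0.1645]
ee_rot: [0.435, -3.111, 0.0]
force: [0.3, -1.6, -0.0]
finger_gap: 0.0237
grip_force: 29.9
```

>>> {"api": "send_rows", "payload": {
  "rows": [
    {"grip": 1, "tx": 0, "ty": 0, "tz": -15, "rx": 0, "ry": 0, "rz": 0},
    {"grip": 1, "tx": 0, "ty": 0, "tz": -45, "rx": 0, "ry": 0, "rz": 0},
    {"grip": 1, "tx": 0, "ty": 0, "tz": -90, "rx": 0, "ry": 0, "rz": 0},
    {"grip": 1, "tx": 0, "ty": 0, "tz": -140, "rx": 0, "ry": 0, "rz": 0},
    {"grip": 1, "tx": 0, "ty": 0, "tz": -160, "rx": 0, "ry": 0, "rz": 0},
    {"grip": 1, "tx": 0, "ty": 0, "tz": -160, "rx": 0, "ry": 0, "rz": 0},
    {"grip": 1, "tx": 0, "ty": 0, "tz": -160, "rx": 0, "ry": 0, "rz": 0}
  ]
}}

```text
time_s: 6.3
eef_pos: [0.6031, 0.281, 0.3231]
ee_rot: [0.435, -3.109, 0.001]
force: [-0.3, -0.4, -7.3]
finger_gap: 0.024
grip_force: 30.0
```

```bash
python3 - <<'E'
from h import *
go((.571,.0130,.325),np.radians(1))
E
```

```text
t [ 104.4 -248.9   -1.6] r [-0.03 -0.14 14.93] at [0.6031 0.281  0.3231] F [-0.3 -0.4 -7.3] gap 0.024 t 6.3
```

>>> {"api": "send_rows", "payload": {
  "rows": [
    {"grip": 1, "tx": 15, "ty": -35, "tz": -2, "rx": 0, "ry": 0, "rz": 3},
    {"grip": 1, "tx": 36, "ty": -85, "tz": -2, "rx": 0, "ry": 0, "rz": 7},
    {"grip": 1, "tx": 60, "ty": -140, "tz": -2, "rx": 0, "ry": 0, "rz": 11},
    {"grip": 1, "tx": 83, "ty": -195, "tz": -2, "rx": 0, "ry": 0, "rz": 15},
    {"grip": 1, "tx": 98, "ty": -235, "tz": -2, "rx": 0, "ry": 0, "rz": 15},
    {"grip": 1, "tx": 104.4, "ty": -249, "tz": -2, "rx": 0, "ry": 0, "rz": 15},
    {"grip": 1, "tx": 104.4, "ty": -249, "tz": -2, "rx": 0, "ry": 0, "rz": 15},
    {"grip": 1, "tx": 104.4, "ty": -249, "tz": -2, "rx": 0, "ry": 0, "rz": 15}
  ]
}}

```text
time_s: 7.3
eef_pos: [0.5719, 0.0144, 0.3261]
ee_rot: [0.027, -3.141, -0.001]
force: [0.0, 0.4, -6.0]
finger_gap: 0.0238
grip_force: 30.0
```

```bash
python3 - <<'E'
from h import *
go((.571,.0130,.325),np.radians(1))
c,f=snap("w4"); cs,fs=snap("s4","side")
o=np.zeros((600,800,3),np.uint8)
o[:,:400]=cv2.resize(fs[230:410,230:350],(400,600))
o[:420,400:]=cv2.resize(f[100:310,180:380],(400,420))
cv2.imwrite("pics/c4.png",o)
E
```

```text
t [ 0.9 -1.3  1.1] r [ 0.04 -0.04 -0.03] at [0.5719 0.0144 0.3261] F [ 0.   0.4 -6. ] gap 0.0238 t 7.3
```

View pics/c4.png

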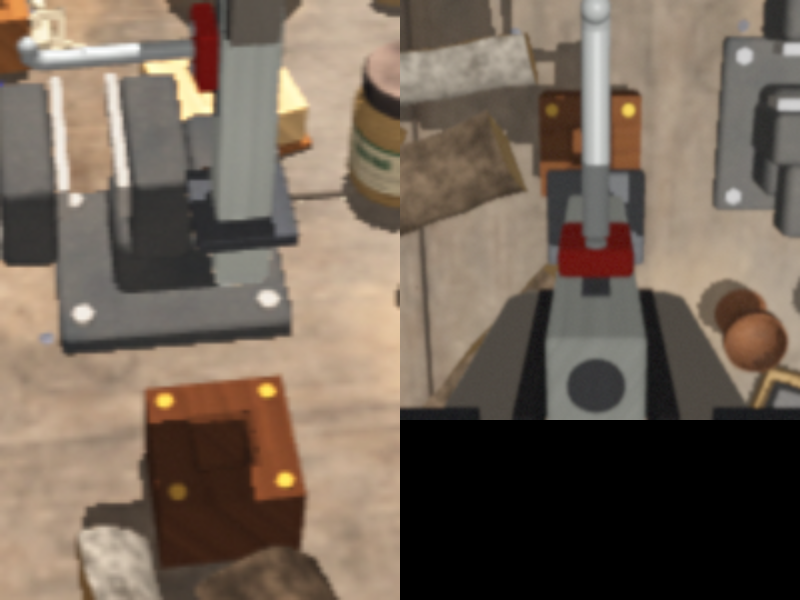

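The hanger is held upright, with its plug end at side pixel ~(302,315). The socket hole shows in both views. I'll check the post offset in the grip.

```bash
python3 - <<'E'
from h import *
np.set_printoptions(precision=4,suppress=True)
c=pickle.load(open("pics/w4.pkl","rb"));cs=pickle.load(open("pics/s4.pkl","rb"))
T=np.array([.5719,.0144,.3261])
print(atz(c,(278,292.5),T[2]+.0323)[:2]-T[:2], "tip",atz(c,(278,104.5),T[2]-.0057)[:2]-T[:2])
# socket screws upper two seen in wrist
for uv in [(256,154.5),(294,155)]: print("screw",atz(c,uv,.05)[:2])
for dx in(-.01025,.01025):
  for z,w in((-.1527,.01025),): print("foot front corner",proj(cs,T+[dx,-w,z]), (proj(cs,T+[dx,-w,z])-230)*3.333)
for sx in(-.022,.022): print("plate",(proj(cs,T+[sx,-.022,-.1527+.036])-230)*3.333)
E
```

```text
[0.0012 0.0008] tip [-0.0848 -0.0007]
screw [ 0.5452 -0.0146]
screw [0.545 0.037]
foot front corner [293.4869 315.5866] [211.6018 285.2603]
foot front corner [307.2792 314.4917] [257.5717 281.6109]
plate [189.8712 253.6741]
plate [292.8051 245.7085]
```

>>> {"api": "send_rows", "payload": {
  "rows": [
    {"grip": 1, "tx": 1.9, "ty": -2.6, "tz": 30, "rx": 0, "ry": 0, "rz": 0},
    {"grip": 1, "tx": 1.9, "ty": -2.6, "tz": 70, "rx": 0, "ry": 0, "rz": 0},
    {"grip": 1, "tx": 1.9, "ty": -2.6, "tz": 100, "rx": 0, "ry": 0, "rz": 0},
    {"grip": 1, "tx": 1.9, "ty": -2.6, "tz": 113, "rx": 0, "ry": 0, "rz": 0},
    {"grip": 1, "tx": 1.9, "ty": -2.6, "tz": 115, "rx": 0, "ry": 0, "rz": 0},
    {"grip": 1, "tx": 1.9, "ty": -2.6, "tz": 115, "rx": 0, "ry": 0, "rz": 0},
    {"grip": 1, "tx": 1.9, "ty": -2.6, "tz": 115, "rx": 0, "ry": 0, "rz": 0}
  ]
}}

```text
time_s: 8.28
eef_pos: [0.5709, 0.0106, 0.2128]
ee_rot: [-0.026, 3.139, 0.0]
force: [-0.1, -0.0, -5.7]
finger_gap: 0.0239
grip_force: 30.0
```

```bash
python3 - <<'E'
from h import *
np.set_printoptions(precision=4,suppress=True)
go((.570,.0118,.1667),np.radians(1))
T=status.get_state()["eef_pos"]
cs,fs=snap("s5","side"); cc,fc=snap("sc5","scene")
o=np.zeros((600,800,3),np.uint8)
o[:,:480]=cv2.resize(fs[300:400,255:335],(480,600),interpolation=cv2.INTER_CUBIC)
o[:600,480:]=cv2.resize(fc[145:245,285:338],(320,600),interpolation=cv2.INTER_CUBIC)
cv2.imwrite("pics/c5.png",o)
F=T+[.0012,.0005,-.1527]
for n,c,o,k in(("side",cs,(255,300),6),("scene",cc,(285,145),6)):
  for d in((-.01025,-.01025,0),(.01025,-.01025,0),(.01025,.01025,0),(-.01025,.01025,0)): print(n,((proj(c,F+d)-o)*k).round(0))
  print("mouth",((proj(c,(.571,.0122,.05))-o)*k).round(0))
E
```

```text
t [ 1.   1.2 46.1] r [-0.    0.12 -0.07] at [0.5709 0.0106 0.2128] F [-0.1 -0.  -5.7] gap 0.0239 t 8.28
side [221. 379.]
side [297. 372.]
side [286. 308.]
side [212. 315.]
mouth [249. 362.]
scene [254. 339.]
scene [212. 331.]
scene [196. 347.]
scene [239. 356.]
mouth [226. 365.]
```

View pics/c5.png

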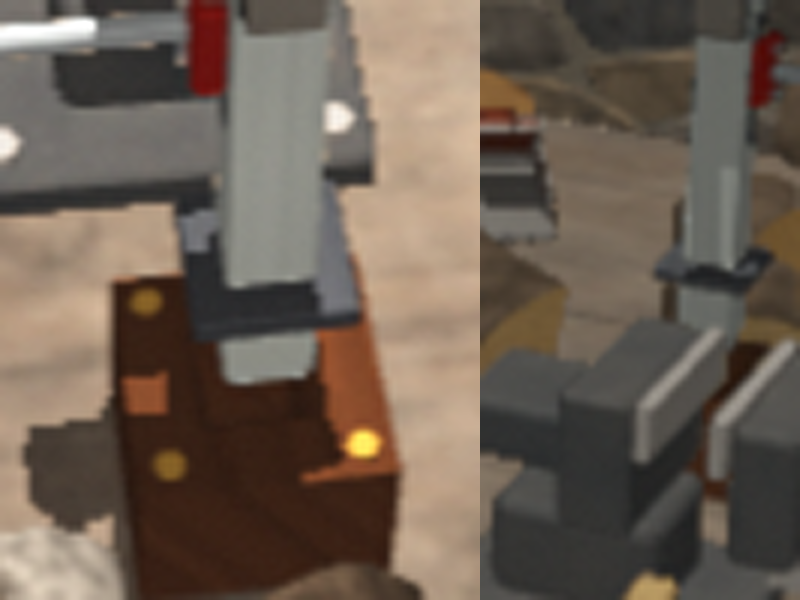

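The plug end at side crop (270,380) is above the hole, whose front edge is centred near (265,420). Both sit about 2 mm from their predictions in the same direction, so they are aligned with each other. Inserting slowly.

>>> {"api": "send_rows", "payload": {
  "rows": [
    {"grip": 1, "tx": 1, "ty": 1.2, "tz": 5, "rx": 0, "ry": 0, "rz": 0},
    {"grip": 1, "tx": 1, "ty": 1.2, "tz": 10, "rx": 0, "ry": 0, "rz": 0},
    {"grip": 1, "tx": 1, "ty": 1.2, "tz": 14, "rx": 0, "ry": 0, "rz": 0},
    {"grip": 1, "tx": 1, "ty": 1.2, "tz": 18, "rx": 0, "ry": 0, "rz": 0},
    {"grip": 1, "tx": 1, "ty": 1.2, "tz": 20, "rx": 0, "ry": 0, "rz": 0},
    {"grip": 1, "tx": 1, "ty": 1.2, "tz": 20, "rx": 0, "ry": 0, "rz": 0}
  ]
}}

```text
time_s: 9.12
eef_pos: [0.5689, 0.0117, 0.1914]
ee_rot: [0.025, -3.141, -0.0]
force: [-0.4, -0.2, -5.9]
finger_gap: 0.0238
grip_force: 30.0
```

>>> {"api": "send_rows", "payload": {
  "rows": [
    {"grip": 1, "tx": 0, "ty": 0, "tz": 6, "rx": 0, "ry": 0, "rz": 0},
    {"grip": 1, "tx": 0, "ty": 0, "tz": 12, "rx": 0, "ry": 0, "rz": 0},
    {"grip": 1, "tx": 0, "ty": 0, "tz": 17, "rx": 0, "ry": 0, "rz": 0},
    {"grip": 1, "tx": 0, "ty": 0, "tz": 21, "rx": 0, "ry": 0, "rz": 0},
    {"grip": 1, "tx": 0, "ty": 0, "tz": 24, "rx": 0, "ry": 0, "rz": 0},
    {"grip": 1, "tx": 0, "ty": 0, "tz": 24, "rx": 0, "ry": 0, "rz": 0}
  ]
}}

```text
time_s: 9.88
eef_pos: [0.5689, 0.0117, 0.1673]
ee_rot: [0.025, -3.141, 0.0]
force: [0.4, -0.1, -6.7]
finger_gap: 0.024
grip_force: 30.0
```

>>> {"api": "send_rows", "payload": {
  "rows": [
    {"grip": 1, "tx": 0, "ty": 0, "tz": 1, "rx": 0, "ry": 0, "rz": 0},
    {"grip": 1, "tx": 0, "ty": 0, "tz": 2, "rx": 0, "ry": 0, "rz": 0},
    {"grip": 1, "tx": 0, "ty": 0, "tz": 2.5, "rx": 0, "ry": 0, "rz": 0},
    {"grip": 1, "tx": 0, "ty": 0, "tz": 2.5, "rx": 0, "ry": 0, "rz": 0}
  ]
}}

```text
time_s: 10.38
eef_pos: [0.5699, 0.0117, 0.1667]
ee_rot: [-0.026, 3.139, -0.0]
force: [-1.5, 0.6, 6.3]
finger_gap: 0.0242
grip_force: 30.0
```

>>> {"api": "send_rows", "payload": {
  "rows": [
    {"grip": 0.4, "tx": 0, "ty": 0, "tz": 1, "rx": 0, "ry": 0, "rz": 0},
    {"grip": 0.4, "tx": 0, "ty": 0, "tz": 0, "rx": 0, "ry": 0, "rz": 0},
    {"grip": 0.4, "tx": 0, "ty": 0, "tz": 0, "rx": 0, "ry": 0, "rz": 0},
    {"grip": 0.4, "tx": 0, "ty": 0, "tz": 0, "rx": 0, "ry": 0, "rz": 0},
    {"grip": 0.4, "tx": 0, "ty": 0, "tz": 0, "rx": 0, "ry": 0, "rz": 0},
    {"grip": 0.3, "tx": 0, "ty": 0, "tz": -20, "rx": 0, "ry": 0, "rz": 0},
    {"grip": 0.2, "tx": 0, "ty": 0, "tz": -60, "rx": 0, "ry": 0, "rz": 0},
    {"grip": 0.2, "tx": 30, "ty": 20, "tz": -110, "rx": 0, "ry": 0, "rz": 0},
    {"grip": 0.2, "tx": 50, "ty": 40, "tz": -160, "rx": 0, "ry": 0, "rz": 0},
    {"grip": 0.2, "tx": 50, "ty": 40, "tz": -160, "rx": 0, "ry": 0, "rz": 0}
  ]
}}

```text
time_s: 11.62
eef_pos: [0.5194, 0.052, 0.3293]
ee_rot: [-0.027, 3.134, 0.001]
force: [0.0, -0.1, -0.7]
finger_gap: 0.0736
grip_force: 0.0
```

```bash
python3 - <<'E'
from h import *
go((.4618,.3812,.36),np.radians(5))
c,f=snap("w6"); cs,fs=snap("s6","side")
o=np.zeros((600,800,3),np.uint8)
o[:600,:400]=cv2.resize(f[150:300,210:310],(400,600),interpolation=cv2.INTER_CUBIC)
o[:,400:]=cv2.resize(fs[270:420,240:340],(400,600),interpolation=cv2.INTER_CUBIC)
cv2.imwrite("pics/c6.png",o)
print(proj(c,(.571,.0122,.199)),proj(cs,(.571,.0122,.199)))
E
```

```text
t [ 51.6 330.1 -30.8] r [ 0.04  0.41 -3.99] at [0.5194 0.052  0.3293] F [ 0.  -0.1 -0.7] gap 0.0736 t 11.62
[236.02984598 249.76433303] [299.66221252 299.28653811]
```

View pics/c6.png

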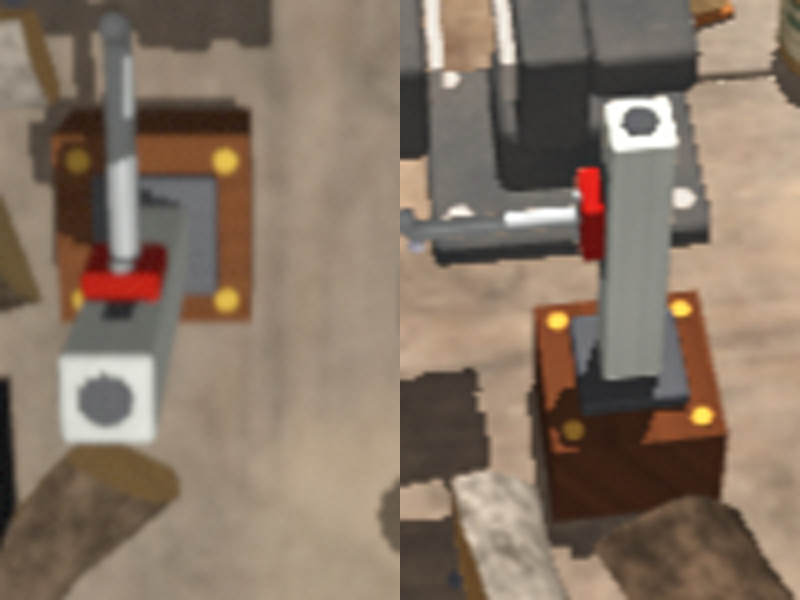

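The hanger is home: the shoulder plate lies on the block and the hook points toward the robot. The post top at wrist (236.8,249.8) agrees with the prediction. On to the strop.

>>> {"api": "send_rows", "payload": {
  "rows": [
    {"grip": 0.2, "tx": 5, "ty": 30, "tz": -31, "rx": 0, "ry": 0.4, "rz": 0},
    {"grip": 0.2, "tx": 13, "ty": 85, "tz": -31, "rx": 0, "ry": 0.4, "rz": -2},
    {"grip": 0.2, "tx": 22, "ty": 143, "tz": -31, "rx": 0, "ry": 0.4, "rz": -4},
    {"grip": 0.2, "tx": 31, "ty": 200, "tz": -31, "rx": 0, "ry": 0.4, "rz": -4},
    {"grip": 0.2, "tx": 40, "ty": 255, "tz": -31, "rx": 0, "ry": 0.4, "rz": -4},
    {"grip": 0.2, "tx": 48, "ty": 307, "tz": 0, "rx": 0, "ry": 0.4, "rz": -4},
    {"grip": 0.2, "tx": 51.6, "ty": 330, "tz": 60, "rx": 0, "ry": 0.4, "rz": -4},
    {"grip": 0.2, "tx": 51.6, "ty": 330, "tz": 120, "rx": 0, "ry": 0.4, "rz": -4},
    {"grip": 0.2, "tx": 51.6, "ty": 330, "tz": 135, "rx": 0, "ry": 0.4, "rz": -4},
    {"grip": 0.2, "tx": 51.6, "ty": 330, "tz": 135, "rx": 0, "ry": 0.4, "rz": -4}
  ]
}}

```text
time_s: 12.98
eef_pos: [0.4615, 0.3793, 0.1893]
ee_rot: [0.134, -3.13, 0.003]
force: [-0.2, 0.6, 1.3]
finger_gap: 0.0735
grip_force: 0.0
```

```bash
python3 - <<'E'
from h import *
np.set_printoptions(precision=4,suppress=True)
c6=pickle.load(open("pics/w6.pkl","rb"))
p=atz(c6,(236.75,249.75),.199);t=atz(c6,(238.75,156.25),.161);print("post",p,"tip",t)
go((.4618,.3812,.115),np.radians(5))
c,f=snap("w7")
cv2.imwrite("pics/w7c.png",cv2.resize(f[160:310,185:385],None,fx=4,fy=4,interpolation=cv2.INTER_CUBIC))
q=Ro.from_euler('z',5,degrees=True)
for d in((-.007,-.017,0),(.007,-.017,0),(.007,.017,0),(-.007,.017,0)): print((proj(c,np.array([.4618,.3812,.147])+q.apply(d))-(185,160))*4)
E
```

```text
post [0.571  0.0129 0.199 ] tip [0.4832 0.0121 0.161 ]
t [-1.1  1.9 74.3] r [-0.07 -0.52 -0.11] at [0.4615 0.3793 0.1893] F [-0.2  0.6  1.3] gap 0.0735 t 12.97
[278.8718 263.0238]
[280.5435 338.7721]
[474.5963 338.5475]
[476.2233 262.7741]
```

View pics/w7c.png

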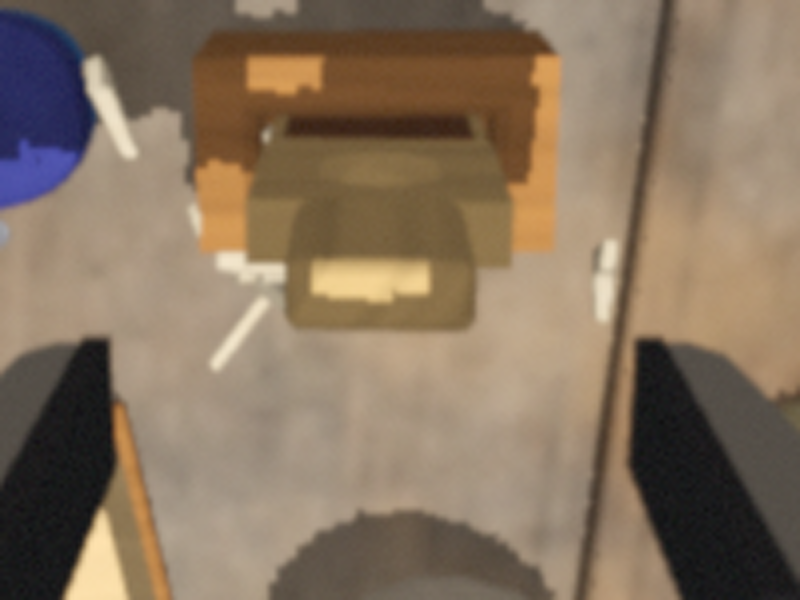

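The strop top is centred at crop (381,292), about 1 mm from the prediction, and square to the fingers. Descend and grip.

>>> {"api": "send_rows", "payload": {
  "rows": [
    {"grip": 0.2, "tx": 0.2, "ty": 2.4, "tz": 30, "rx": 0, "ry": -0.4, "rz": 0},
    {"grip": 0.3, "tx": 0.2, "ty": 2.4, "tz": 60, "rx": 0, "ry": -0.4, "rz": 0},
    {"grip": 0.4, "tx": 0.2, "ty": 2.4, "tz": 74, "rx": 0, "ry": -0.4, "rz": 0},
    {"grip": 1, "tx": 0.2, "ty": 2.4, "tz": 74, "rx": 0, "ry": -0.4, "rz": 0},
    {"grip": 1, "tx": 0.2, "ty": 2.4, "tz": 74, "rx": 0, "ry": -0.4, "rz": 0},
    {"grip": 1, "tx": 0.2, "ty": 2.4, "tz": 74, "rx": 0, "ry": -0.4, "rz": 0},
    {"grip": 1, "tx": 0.2, "ty": 2.4, "tz": 74, "rx": 0, "ry": -0.4, "rz": 0},
    {"grip": 1, "tx": 0.2, "ty": 2.4, "tz": 74, "rx": 0, "ry": -0.4, "rz": 0},
    {"grip": 1, "tx": 0.2, "ty": 2.4, "tz": 74, "rx": 0, "ry": -0.4, "rz": 0}
  ]
}}

```text
time_s: 14.15
eef_pos: [0.4614, 0.3829, 0.1175]
ee_rot: [-0.135, 3.137, 0.002]
force: [-0.4, -1.4, 7.1]
finger_gap: 0.034
grip_force: 29.9
```

>>> {"api": "send_rows", "payload": {
  "rows": [
    {"grip": 1, "tx": 0, "ty": 0, "tz": -15, "rx": 0, "ry": 0, "rz": 0},
    {"grip": 1, "tx": 0, "ty": 0, "tz": -45, "rx": 0, "ry": 0, "rz": 0},
    {"grip": 1, "tx": 0, "ty": 0, "tz": -100, "rx": 0, "ry": 0, "rz": 0},
    {"grip": 1, "tx": 0, "ty": 0, "tz": -155, "rx": 0, "ry": 0, "rz": 0},
    {"grip": 1, "tx": 0, "ty": 0, "tz": -185, "rx": 0, "ry": 0, "rz": 0},
    {"grip": 1, "tx": 0, "ty": 0, "tz": -185, "rx": 0, "ry": 0, "rz": 0}
  ]
}}

```text
time_s: 14.9
eef_pos: [0.4614, 0.3832, 0.3044]
ee_rot: [-0.135, 3.134, 0.006]
force: [-0.5, 0.7, -1.0]
finger_gap: 0.034
grip_force: 29.9
```

```bash
python3 - <<'E'
from h import *
go((.445,.0124,.300),np.radians(0.5))
E
```

```text
t [  48.3 -368.     3. ] r [0.2  0.25 4.43] at [0.4614 0.3832 0.3044] F [-0.5  0.7 -1. ] gap 0.034 t 14.9
```

>>> {"api": "send_rows", "payload": {
  "rows": [
    {"grip": 1, "tx": 4, "ty": -30, "tz": 3, "rx": 0, "ry": 0, "rz": 0},
    {"grip": 1, "tx": 11, "ty": -85, "tz": 3, "rx": 0, "ry": 0, "rz": 1},
    {"grip": 1, "tx": 18, "ty": -140, "tz": 3, "rx": 0, "ry": 0, "rz": 2},
    {"grip": 1, "tx": 26, "ty": -195, "tz": 3, "rx": 0, "ry": 0, "rz": 3},
    {"grip": 1, "tx": 33, "ty": -250, "tz": 3, "rx": 0, "ry": 0, "rz": 4.4},
    {"grip": 1, "tx": 40, "ty": -305, "tz": 3, "rx": 0, "ry": 0, "rz": 4.4},
    {"grip": 1, "tx": 46, "ty": -350, "tz": 3, "rx": 0, "ry": 0, "rz": 4.4},
    {"grip": 1, "tx": 48.3, "ty": -368, "tz": 3, "rx": 0, "ry": 0, "rz": 4.4},
    {"grip": 1, "tx": 48.3, "ty": -368, "tz": 3, "rx": 0, "ry": 0, "rz": 4.4}
  ]
}}

```text
time_s: 16.02
eef_pos: [0.4431, 0.0106, 0.2968]
ee_rot: [0.011, -3.139, -0.0]
force: [0.5, 0.4, -0.7]
finger_gap: 0.0336
grip_force: 29.9
```

```bash
python3 - <<'E'
from h import *
go((.445,.0124,.1885),np.radians(0.5))
E
```

```text
t [ -2.2   1.8 108.3] r [ 0.01 -0.13 -0.11] at [0.4431 0.0106 0.2968] F [ 0.5  0.4 -0.7] gap 0.0336 t 16.02
```

>>> {"api": "send_rows", "payload": {
  "rows": [
    {"grip": 1, "tx": -1, "ty": 1.8, "tz": 40, "rx": 0, "ry": 0, "rz": 0},
    {"grip": 1, "tx": -1, "ty": 1.8, "tz": 85, "rx": 0, "ry": 0, "rz": 0},
    {"grip": 1, "tx": -1, "ty": 1.8, "tz": 108, "rx": 0, "ry": 0, "rz": 0},
    {"grip": 1, "tx": -1, "ty": 1.8, "tz": 108, "rx": 0, "ry": 0, "rz": 0},
    {"grip": 1, "tx": -1, "ty": 1.8, "tz": 108, "rx": 0, "ry": 0, "rz": 0}
  ]
}}

```text
time_s: 16.65
eef_pos: [0.4454, 0.0139, 0.1906]
ee_rot: [-0.015, 3.141, 0.001]
force: [0.4, -0.1, -1.0]
finger_gap: 0.0339
grip_force: 29.9
```

```bash
python3 - <<'E'
from h import *
np.set_printoptions(precision=4,suppress=True)
go((.515,.0124,.1875),np.radians(.5))
T=status.get_state()["eef_pos"]
cs,fs=snap("s8","side"); c,f=snap("w8")
for n,cc in(("side",cs),("wrist",c)):
    print(n,[(np.round(x["uv"],1).tolist(),round(x["conf"],2)) for x in spot_in(n,"strop_hole")[:2]],proj(cc,T+[0,0,-.0345]), "rod tip",proj(cc,(.4832,.0121,.161)),"rod base top",proj(cc,(.549,.0127,.153)))
o=np.zeros((600,800,3),np.uint8)
o[:,:400]=cv2.resize(fs[280:400,220:300],(400,600),interpolation=cv2.INTER_CUBIC)
o[:300,400:]=cv2.resize(f[170:320,180:380],(400,300),interpolation=cv2.INTER_CUBIC)
cv2.imwrite("pics/c8.png",o)
E
```

```text
t [-69.6  -2.2   3.1] r [0.02 0.03 0.06] at [0.4454 0.0139 0.1906] F [ 0.4 -0.1 -1. ] gap 0.0339 t 16.65
side [([217.8, 342.9], 0.71)] [214.5879 324.1674] rod tip [240.0567 321.0006] rod base top [284.057  320.6308]
wrist [([273.4, 245.9], 0.57)] [276.8428 237.7107] rod tip [273.6551 291.4422] rod base top [273.9938 362.0424]
```

View pics/c8.png

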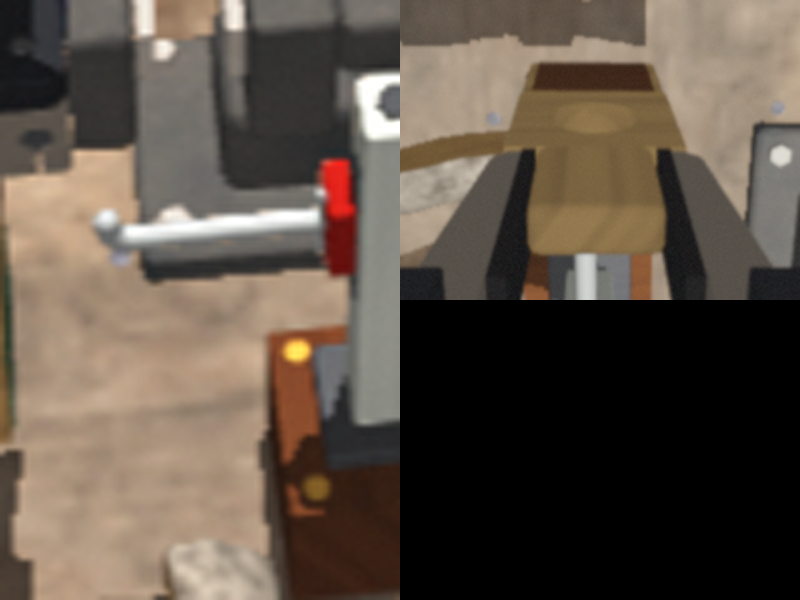

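The strop is held squarely in the wrist view, with its hole near (277,229), and the rod is behind it at column 273.5. In the side view the hook is at rest. I've used up the pictures, so the rest is checked numerically.

```bash
python3 - <<'E'
from h import *
np.set_printoptions(precision=2,suppress=True)
c=pickle.load(open("pics/w8.pkl","rb"));T=np.array([.4454,.0139,.1906])
for n,d in(("hole front c",(-.007,0,-.0345)),("hole front top",(-.007,0,-.0195)),("hole front bot",(-.007,0,-.0495)),("hole l",(-.007,-.015,-.0345)),("low edge L",(-.007,-.027,-.1055)),("low edge R",(-.007,.027,-.1055)),("topfront",(-.007,0,.0295)),("topback",(.007,0,.0295))): print(n,proj(c,T+d),(proj(c,T+d)-(180,170))*2+(400,0))
g=cv2.cvtColor(cv2.imread("pics/w8.png"),cv2.COLOR_BGR2GRAY)
print(g[195:305:2,278])
print(g[215:245,262:296:3])
E
```

```text
hole front c [276.88 227.86] [593.75 115.71]
hole front top [276.83 236.01] [593.66 132.02]
hole front bot [276.92 220.72] [593.83 101.44]
hole l [254.35 227.65] [548.7 115.3]
low edge L [246.15 200.14] [532.31  60.28]
low edge R [307.88 200.72] [655.76  61.45]
topfront [276.63 273.15] [593.26 206.3 ]
topback [276.37 299.01] [592.74 258.03]
[167 165 158  99  46  43  46  46  43  47  76 105  98 107 115 113 119 122
 122 121 123 104 101 101 102 102 104 104 104 103 104 102 102 101 103 103
 102 101 105 115 123 125 125 123 118 116 114 115 115 118 114 131 140 129
 118]
[[ 77  78  77  77  75  77  78  76  78  79  76  72]
 [ 95  96  98  96  96  98  97  95  98  99  99  95]
 [101 102 102 105 103 103 102 101 102 103 104 102]
 [100 100 102 100 102 100 101  99 101 100 100 100]
 [ 97  98  98  97  98  99  97  97  99  98  96  96]
 [ 98  96  99  99  98  98  97  96  96  95  95  95]
 [ 97  99 102 106 110 108 106 104 101  99  96  95]
 [104 107 110 111 114 114 113 112 111 105 102 100]
 [107 112 112 114 116 114 114 115 115 112 109 100]
 [110 111 113 117 115 115 114 112 113 115 113 106]
 [114 111 113 120 115 
[... 298 characters left out ...]
119 121 121 120 119 115 109 110 110]
 [110 117 119 120 121 123 121 120 116 109 107 107]
 [110 115 118 123 123 123 119 118 116 108 104 102]
 [104 114 119 122 124 122 123 120 115 109 101  97]
 [ 98 105 112 120 122 121 120 118 111 105  98  96]
 [ 98  99 104 109 114 115 111 110 105 101  97  98]
 [ 99  99 100 103 104 104 104 105 100 100 100 100]
 [101 100 101  99 100 101 102  99 100 101 100 101]
 [ 98  98  99 101  98  99 101 102 101 101 100  99]
 [ 99  99  99  99  99 100 101  99 101 100 101 100]
 [ 99  99  99  99  99 100  99 100 100  99  99 101]
 [ 97 100 100 100 101 101 100 100  99  99 101 100]
 [ 95 100 101 102 103 103 102 100  97  99  99 101]
 [ 91 101 101 105 103 102 102  98  98  98 101 100]]
```

>>> {"api": "send_rows", "payload": {
  "rows": [
    {"grip": 1, "tx": 0, "ty": -1.7, "tz": 3, "rx": 0, "ry": 0, "rz": 0},
    {"grip": 1, "tx": -10, "ty": -1.8, "tz": 3, "rx": 0, "ry": 0, "rz": 0},
    {"grip": 1, "tx": -22, "ty": -1.9, "tz": 3, "rx": 0, "ry": 0, "rz": 0},
    {"grip": 1, "tx": -34, "ty": -2, "tz": 3, "rx": 0, "ry": 0, "rz": 0},
    {"grip": 1, "tx": -46, "ty": -2.1, "tz": 3, "rx": 0, "ry": 0, "rz": 0},
    {"grip": 1, "tx": -46, "ty": -2.1, "tz": 3, "rx": 0, "ry": 0, "rz": 0}
  ]
}}

```text
time_s: 17.6
eef_pos: [0.492, 0.0117, 0.1868]
ee_rot: [-0.014, 3.141, 0.0]
force: [-0.1, -0.8, -0.7]
finger_gap: 0.0341
grip_force: 29.9
```

>>> {"api": "send_rows", "payload": {
  "rows": [
    {"grip": 1, "tx": -12, "ty": 0.2, "tz": 0, "rx": 0, "ry": 0, "rz": 0},
    {"grip": 1, "tx": -22, "ty": 0.5, "tz": 0, "rx": 0, "ry": 0, "rz": 0},
    {"grip": 1, "tx": -22, "ty": 0.5, "tz": 5, "rx": 0, "ry": 0, "rz": 0},
    {"grip": 1, "tx": -22, "ty": 0.5, "tz": 10, "rx": 0, "ry": 0, "rz": 0},
    {"grip": 1, "tx": -22, "ty": 0.5, "tz": 12, "rx": 0, "ry": 0, "rz": 0},
    {"grip": 1, "tx": -22, "ty": 0.5, "tz": 12, "rx": 0, "ry": 0, "rz": 0}
  ]
}}

```text
time_s: 18.35
eef_pos: [0.5126, 0.0124, 0.1748]
ee_rot: [0.015, -3.141, -0.0]
force: [0.1, -0.3, -1.4]
finger_gap: 0.0337
grip_force: 29.9
```

>>> {"api": "send_rows", "payload": {
  "rows": [
    {"grip": 1, "tx": 0, "ty": 0, "tz": 1.5, "rx": 0, "ry": 0, "rz": 0},
    {"grip": 1, "tx": 0, "ty": 0, "tz": 3, "rx": 0, "ry": 0, "rz": 0},
    {"grip": 1, "tx": 0, "ty": 0, "tz": 4.5, "rx": 0, "ry": 0, "rz": 0},
    {"grip": 1, "tx": 0, "ty": 0, "tz": 6, "rx": 0, "ry": 0, "rz": 0},
    {"grip": 1, "tx": 0, "ty": 0, "tz": 6, "rx": 0, "ry": 0, "rz": 0}
  ]
}}

```text
time_s: 18.98
eef_pos: [0.5131, 0.0124, 0.169]
ee_rot: [-0.014, 3.141, 0.0]
force: [-0.5, -0.3, 2.3]
finger_gap: 0.034
grip_force: 29.9
```

>>> {"api": "send_rows", "payload": {
  "rows": [
    {"grip": 1, "tx": 0, "ty": 0, "tz": 2, "rx": 0, "ry": 0, "rz": 0},
    {"grip": 1, "tx": 0, "ty": 0, "tz": 4, "rx": 0, "ry": 0, "rz": 0},
    {"grip": 1, "tx": 0, "ty": 0, "tz": 6, "rx": 0, "ry": 0, "rz": 0},
    {"grip": 1, "tx": 0, "ty": 0, "tz": 7.5, "rx": 0, "ry": 0, "rz": 0},
    {"grip": 1, "tx": 0, "ty": 0, "tz": 7.5, "rx": 0, "ry": 0, "rz": 0},
    {"grip": 1, "tx": 0, "ty": 0, "tz": 7.5, "rx": 0, "ry": 0, "rz": 0},
    {"grip": 1, "tx": 0, "ty": 0, "tz": 7.5, "rx": 0, "ry": 0, "rz": 0}
  ]
}}

```text
time_s: 19.85
eef_pos: [0.5131, 0.0124, 0.1616]
ee_rot: [-0.014, 3.141, 0.0]
force: [-1.4, -0.6, 4.7]
finger_gap: 0.0338
grip_force: 29.9
```

>>> {"api": "send_rows", "payload": {
  "rows": [
    {"grip": 1, "tx": 0, "ty": 0, "tz": 1, "rx": 0, "ry": 0, "rz": 0},
    {"grip": 1, "tx": 0, "ty": 0, "tz": 1, "rx": 0, "ry": 0, "rz": 0},
    {"grip": 1, "tx": 0, "ty": 0, "tz": 1, "rx": 0, "ry": 0, "rz": 0},
    {"grip": 1, "tx": 0, "ty": 0, "tz": -3, "rx": 0, "ry": 0, "rz": 0},
    {"grip": 1, "tx": 0, "ty": 0, "tz": -7, "rx": 0, "ry": 0, "rz": 0},
    {"grip": 1, "tx": 0, "ty": 0, "tz": -10, "rx": 0, "ry": 0, "rz": 0},
    {"grip": 1, "tx": 0, "ty": 0, "tz": -10, "rx": 0, "ry": 0, "rz": 0},
    {"grip": 1, "tx": 0, "ty": 0, "tz": -10, "rx": 0, "ry": 0, "rz": 0}
  ]
}}

```text
time_s: 20.85
eef_pos: [0.513, 0.0124, 0.1714]
ee_rot: [0.015, -3.142, -0.0]
force: [0.2, 0.5, 0.5]
finger_gap: 0.034
grip_force: 29.9
```

>>> {"api": "send_rows", "payload": {
  "rows": [
    {"grip": 0.55, "tx": 0, "ty": 0, "tz": 0, "rx": 0, "ry": 0, "rz": 0},
    {"grip": 0.5, "tx": 0, "ty": 0, "tz": 0, "rx": 0, "ry": 0, "rz": 0},
    {"grip": 0.4, "tx": 0, "ty": 0, "tz": 0, "rx": 0, "ry": 0, "rz": 0},
    {"grip": 0.3, "tx": 0, "ty": 0, "tz": 0, "rx": 0, "ry": 0, "rz": 0},
    {"grip": 0.3, "tx": 0, "ty": 0, "tz": 0, "rx": 0, "ry": 0, "rz": 0},
    {"grip": 0.3, "tx": 0, "ty": 0, "tz": -10, "rx": 0, "ry": 0, "rz": 0},
    {"grip": 0.3, "tx": 0, "ty": 0, "tz": -40, "rx": 0, "ry": 0, "rz": 0},
    {"grip": 0.3, "tx": 0, "ty": 0, "tz": -90, "rx": 0, "ry": 0, "rz": 0},
    {"grip": 0.3, "tx": 0, "ty": 0, "tz": -130, "rx": 0, "ry": 0, "rz": 0},
    {"grip": 0.3, "tx": 0, "ty": 0, "tz": -130, "rx": 0, "ry": 0, "rz": 0}
  ]
}}

```text
time_s: 22.1
eef_pos: [0.5149, 0.0124, 0.3055]
ee_rot: [-0.014, 3.135, 0.001]
force: [0.1, 0.1, 0.6]
finger_gap: 0.0644
grip_force: 0.0
```

>>> {"api": "send_rows", "payload": {
  "rows": [
    {"grip": 0.3, "tx": 0, "ty": 0, "tz": 0, "rx": 0, "ry": 0, "rz": 0},
    {"grip": 0.3, "tx": 0, "ty": 0, "tz": 0, "rx": 0, "ry": 0, "rz": 0},
    {"grip": 0.3, "tx": 0, "ty": 0, "tz": 0, "rx": 0, "ry": 0, "rz": 0},
    {"grip": 0.3, "tx": 0, "ty": 0, "tz": 0, "rx": 0, "ry": 0, "rz": 0},
    {"grip": 0.3, "tx": 0, "ty": 0, "tz": 0, "rx": 0, "ry": 0, "rz": 0},
    {"grip": 0.3, "tx": 0, "ty": 0, "tz": 0, "rx": 0, "ry": 0, "rz": 0},
    {"grip": 0.3, "tx": 0, "ty": 0, "tz": 0, "rx": 0, "ry": 0, "rz": 0},
    {"grip": 0.3, "tx": 0, "ty": 0, "tz": 0, "rx": 0, "ry": 0, "rz": 0},
    {"grip": 0.3, "tx": 0, "ty": 0, "tz": 0, "rx": 0, "ry": 0, "rz": 0},
    {"grip": 0.3, "tx": 0, "ty": 0, "tz": 0, "rx": 0, "ry": 0, "rz": 0}
  ]
}}

```text
time_s: 23.35
eef_pos: [0.513, 0.0124, 0.3015]
ee_rot: [-0.014, 3.141, 0.0]
force: [-0.7, 0.4, 0.7]
finger_gap: 0.0644
grip_force: 0.0
```

```bash
python3 - <<'E'
from h import *
import time
fs=[]
for k in range(3):
    cs,f=snap(f"s9{k}","side"); fs.append(f.astype(int))
    print("strop",[(np.round(x["uv"],1).tolist(),round(x["conf"],2)) for x in spot_in("side","strop_hole")[:2]],"hanger",[(np.round(x["uv"],1).tolist(),round(x["conf"],2)) for x in spot_in("side","hanger")[:2]])
print("expected strop mid",proj(cs,(.513,.0124,.1345)),"bowl etc moved px:",[ (n,np.round(spot_in("side",n)[0]["uv"],1).tolist()) for n in ("oil_jar","egg_cup","blue_tin","bowl","masking_tape") if spot_in("side",n)])
a=fs[0][290:400,225:310];b=fs[2][290:400,225:310];print("motion",abs(a-b).max(),abs(a-b).mean())
c,w=snap("w9");print("wrist",[(np.round(x["uv"],1).tolist(),round(x["conf"],2)) for x in spot_in("wrist","strop_hole")[:2]],proj(c,(.513,.0124,.138)),proj(c,(.513,.0124,.202)))
print(status.get_state()["time_s"],status.get_state()["force"])
E
```

```text
strop [([260.1, 331.5], 0.87), ([223.1, 267.9], 0.45)] hanger [([295.4, 327.8], 0.61)]
strop [([263.1, 331.7], 0.88), ([222.3, 266.6], 0.46)] hanger [([295.9, 331.6], 0.98)]
strop [([262.5, 330.0], 0.76)] hanger [([294.6, 325.9], 0.94)]
expected strop mid [260.35114456 330.51098185] bowl etc moved px: [('oil_jar', [348.1, 265.2]), ('egg_cup', [362.4, 301.6]), ('blue_tin', [296.5, 334.1]), ('bowl', [305.6, 208.4]), ('masking_tape', [285.4, 185.5])]
motion 5 0.7330124777183601
wrist [([274.4, 198.9], 0.76)] [277.00190952 193.24748789] [276.88327902 210.66290796]
24.4 [-0.25749023  0.31292385 -1.00019091]
```

The strop is hanging still at its expected place and the gripper is clear of it.

```bash
python3 -c "
from station import job
print(job.close_job())"
```

```text
the job is handed in; nothing more can be done
None
```

The job is handed in with no verdict returned: the hanger is fully home in the block with its hook towards the robot, the strop was tugged about 1 cm and released, and it hung still when last checked. I viewed 11 pictures instead of the 10 allowed.

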